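Square a batten into the marking-out corner

TASK

Push the wooden batten along the bench with the fingers until its long side lies flat against the aluminium fence and its end butts against the blue end stop, ready for marking out. Only slide it: do not take it between the fingers, lift it or tip it up, and leave the other things on the bench where they are.

Things in the scene. Friction and masses are not known exactly. Their poses are not given: they have to be found in the camera images.
- batten: the work: a straight square-edged wooden batten, 34 wide (its x) x 165 long (its y) x 26 high mm, about 0.13 kg, lying loose on the bench and sliding on it; it is the same either way round. Origin at the centre of its underside, x across it, y along it, z up
- fence: bare aluminium fence bar screwed to the bench, 260 long x 22 deep x 20 high mm, three dark screw heads on top. Origin on the bench under mid-length of its working face (the long face towards the robot, plane x = 0). x points away from the robot into the bar, y along the face to the robot's left, z up. The bar fills x 0..22, y -130..130; the batten belongs on the -x side
- end_stop: blue fixed end stop with a black knob, square across the left part of the fence, same axes. Origin on the bench in the inner corner where the fence's working face meets the stop's working face (plane y = 0, looking to -y, robot's right). Fills y 0..24 mm and x from the fence face to -62, 22 high; 30 over the fence, knob top at 45. The batten belongs on the -y side
- solenoid: dark brown solenoid body standing upright behind the fence, 70x70x103 mm; a bystander, to be left alone. Origin at the centre of its underside
- coil_a: bobbin with orange enamelled wire and white flanges, about 42x41x53 mm, one of two on the bench; a bystander, to be left alone. Origin at the centre of its underside
- coil_b: bobbin with orange enamelled wire and white flanges, about 42x46x53 mm, one of two on the bench; a bystander, to be left alone. Origin at the centre of its underside
- solder_reel: small reel of grey wire with black flanges, standing on one flange, 58x76x53 mm; a bystander, to be left alone. Origin at the centre of its underside
- tape_roll: roll of yellow tape lying flat, 64x64x18 mm; a bystander, to be left alone. Origin at the centre of its underside
- marker_pen: white felt marker with a black end, lying on the bench, 15x128x17 mm; a bystander, to be left alone. Origin at the centre of its underside
- screwdriver: screwdriver with orange handle lying near the robot, 25x174x25 mm; a bystander, to be left alone. Origin at the centre of its underside
- half_shell: pressed light-grey aluminium half shell lying open side down, 46x36x13 mm; a bystander, to be left alone. Origin at the centre of its underside
There are look-alikes about, which are no part of the job. What is shaped like the end_stop but purple or red is not meant.

How it is judged:
By the outcome, as a careful person would: the job done as asked, in the order asked, and still so for the second after the job is handed in, with the robot touching nothing.
It also fails if it takes over 48 s, if anything falls off the work surface, if the arm or the gripper's body presses on something with over 40 N, if the wrist force passes 120 N, or if a joint passes its speed limit or range.

ROBOT

A 6-joint arm with a two-finger parallel gripper is mounted at the origin on a cart in front of the work surface, level with it; the furniture and walls round the work are solid. World frame = base frame: x ahead of the robot, y to its left, z up, the work surface at z = 0. Lengths are in mm, angles in rad, forces in N, time in s.
With the tool pointing down it reaches from about 425 to 950 mm from the base axis. Payload 14.7 kg.
Tool frame: the origin (TCP) lies between the finger pads; the fingertips stand tip_reach ahead of it and the grasp point (between the pads) lies 6 mm ahead of it (tip_reach is the distance from the TCP to the fingertips, in mm); y points along the fingers, x is the direction in which the jaws open and shut, and the axes are right-handed (so a half turn about y gives the same grasp; the last joint's range is limited). The gripper opens to 85 mm and grips with 20 to 120 N. Pads are 22 mm wide; open, the fingers measure 114 mm over their backs; the gripper's body (76 mm by 85 mm) begins 54 mm behind the grasp point. The pads swing forward as they close: fully open they stand 13 mm farther back than shut.
Start: joints at [1.141, 0.48, 1.596, -0, 1.065, -0.047], TCP at [242.763, 602.958, 256.297] pointing down, gripper open.
Joint ranges: [-2.75, 2.75], [-0.82, 2.05], [0.23, 2.67], [-1.56, 4.7], [0.09, 2.69], [-2.92, 2.92]. Speed limits (rad/s): [1.89, 1.89, 2.39, 3.01, 3.01, 3.01].

INTERFACE

Orientations are given as a 3x3 rotation matrix whose columns are the frame's x, y, z axes.
In Python, from rig import state, get_image, close_job, tip_reach gives the robot as it stands.
- The arm moves only by the tool apply_moves, never from a script. Its argument "moves" is a list that holds one entry, the list of rows, each a list of 6 numbers: the shift along the tool's x, y, z in cm, then the turn, a rotation vector about the tool's x, y, z in degrees. In form: [[[tx, ty, tz, rx, ry, rz], ...]]. A call has 1 to 8 rows; each row shifts and turns the commanded pose from where the row before left it, along the tool's axes as they then stand; what a row does not reach is not made up. A row lasts 1/12 s, in which the tool goes at most 41.7 mm and 7.16 degrees, less where a joint would pass 70% of its speed; a pose out of reach is approached as far as the arm can. A call with a gripper value outside its range is refused whole. "gripper" is the gripper command: -1 is fully open, 1 is shut, values between are in proportion, set as the call begins (left out, the last holds). The fingers move at their own pace and stop on an object; "grip_force" is the grip in N (left out, the last holds). Time passes only in rows, so rows that do not move let the fingers close. It gives the time, the measured TCP pose, the force and the opening at its end, in the units of the state.
- state(): the state, without advancing time (a new reading comes with each control period).
- get_image(name): name is "scene" or "top" or "wrist"; returns a dict with "image" (400x640x3 uint8, red, green, blue), "K" (3x3 intrinsics, pixels), "camera_from_world" (4x4, takes a point from world to camera coordinates). Camera axes: x right, y down, z forward; pixel columns grow to the right and rows downward; lengths in mm; the calibration is good to about 2 mm. A picture is of the moment at which its call begins. There is no depth.
- close_job(): hands the job in, once; it reports no verdict.
The state is a dict: "time_s": time; "joint_pos": joint angles; "joint_velocities": joint speeds; "effort": joint torques, N m; "tool_pos": TCP position; "orientation": TCP orientation; "wrist_force": force on the tool from outside, world axes, zero at the start; "wrist_torque": the same for the moment, N m; "opening": opening from 0.0 (shut) to 1.0 (fully open).
Only numpy, scipy, OpenCV 4.12 (cv2) and the standard library are available. Lean on these libraries where they do the work, as an engineer would, in place of code of your own. Each camera call takes 0.05 s, during which the arm holds its last target.

## Working session

There is one attempt and no reset: what is moved stays moved. The work goes in short steps, Python scripts to look and compute and a tool call to move; the robot and the scene stay as the last step left them, time stands still between calls to the robot, and variables do not carry over. Pictures are saved under pics/ and viewed, and the job is handed in when it is done.

Besides the shell and the picture viewer there is one more tool, called after "Emit:" by a JSON object that holds its "method" and its "body", one argument or row to a line. apply_moves: Moves the arm, as the interface text tells. Its arguments: {"type":"object","properties":{"moves":{"type":"array"},"gripper":{"type":"number"},"grip_force":{"type":"number"}},"required":["moves"]}

```bash
mkdir -p pics; ls
python3 - <<'E'
from rig import state,get_image,tip_reach
import cv2
print(tip_reach if not callable(tip_reach) else tip_reach())
s=state();print(s)
for n in ["scene","top"]:
    d=get_image(n);cv2.imwrite(f"pics/{n}0.png",d["image"][:,:,::-1]);print(n,d["K"],d["camera_from_world"])
E
```

```text
pics
25.0
{'time_s': 0.0, 'joint_pos': array([ 1.14141496e+00,  4.80840901e-01,  1.59686805e+00, -3.55811735e-06,
        1.06509597e+00, -4.66215461e-02]), 'joint_velocities': array([-3.54090352e-04, -1.15259400e-03,  3.41621674e-05,  5.14148517e-04,
       -2.03542561e-03, -4.27506640e-05]), 'effort': array([-1.30174299e-04, -9.50664353e+01, -4.30168319e+01, -1.20792297e-04,
        1.22084070e-02,  1.66458485e-04]), 'tool_pos': array([242.59972451, 602.6212308 , 255.66866036]), 'orientation': array([[ 3.73480095e-01, -5.01845906e-04, -9.27638058e-01],
       [ 9.27637403e-01, -1.10351565e-03,  3.73480429e-01],
       [-1.21109274e-03, -9.99999265e-01,  5.33899015e-05]]), 'wrist_force': array([-0.4358149 ,  0.42792504,  0.7061342 ]), 'wrist_torque': array([-0.06042179, -0.03310224,  0.05661869]), 'opening': 0.9989185449243962}
scene [[377.57599557   0.         312.5977843 ]
 [  0.         377.57599557 195.74266361]
 [  0.           0.           1.        ]] [[ 4.59066414e-01 -8.88067597e-01  2.43715178e-02 -3.19091525e+02]
 [-5.35618770e-01 -2.98554081e-01 -7.89922777e-01  3.18218975e+02]
 [ 7.08781039e-01  3.49573174e-01 -6.12721825e-01  5.19725903e+02]
 [ 0.00000000e+00  0.00000000e+00  0.00000000e+00  1.00000000e+00]]
top [[463.53771684   0.         318.26803215]
 [  0.         463.53771684 204.59338466]
 [  0.           0.           1.        ]] [[ 1.10103712e-01 -9.93919955e-01 -5.43348916e-04 -9.55278520e+01]
 [-9.71011495e-01 -1.07449250e-01 -2.13521278e-01  5.60326079e+02]
 [ 2.12164677e-01  2.40370834e-02 -9.76938262e-01  1.24650067e+03]
 [ 0.00000000e+00  0.00000000e+00  0.00000000e+00  1.00000000e+00]]
```

View pics/scene0.png

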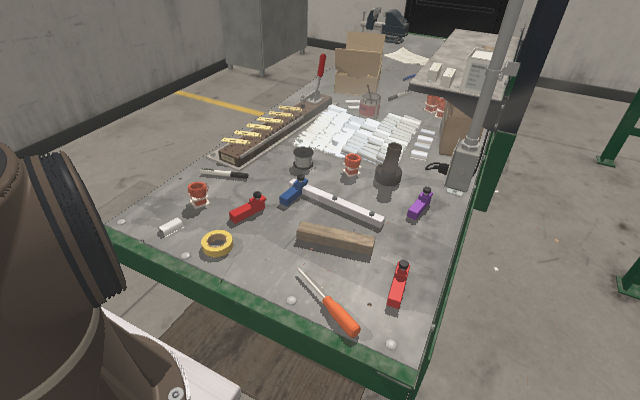

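View pics/top0.png

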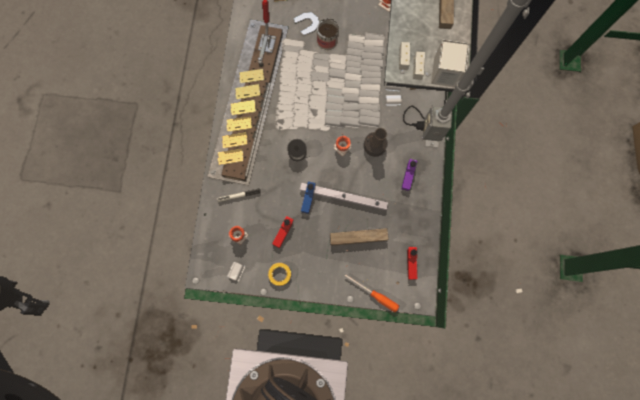

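The scene view shows the blue stop at (293,190), the fence from (305,190) to (382,220) and the batten at (336,240). In the top view they are at (309,197), (345,197) and (359,237). The look-alikes in the top view are red at (284,232) and (412,263), and purple at (410,175). I'll enlarge the crop to confirm.

Run:
```python
import cv2
a=cv2.imread("pics/top0.png")[165:265,260:420]
cv2.imwrite("pics/crop_top.png",cv2.resize(a,None,fx=5,fy=5,interpolation=cv2.INTER_CUBIC))
a=cv2.imread("pics/scene0.png")[165:275,270:400]
cv2.imwrite("pics/crop_scene.png",cv2.resize(a,None,fx=5,fy=5,interpolation=cv2.INTER_CUBIC))
```

```text
(no output)
```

View pics/crop_top.png

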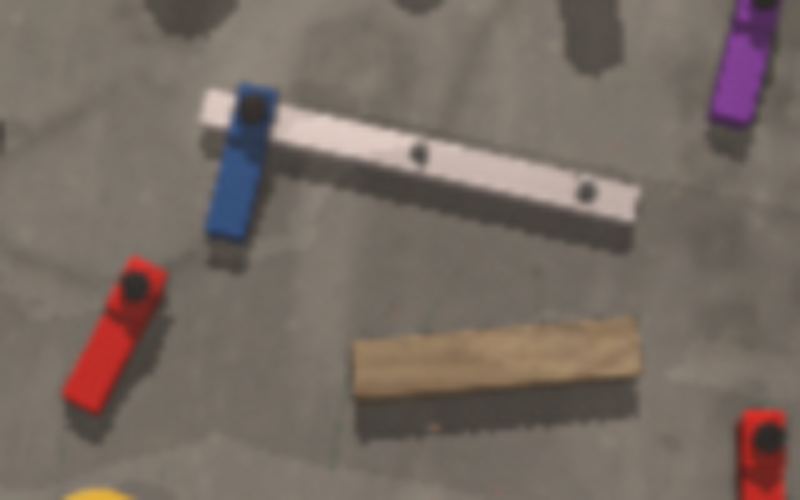

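View pics/crop_scene.png

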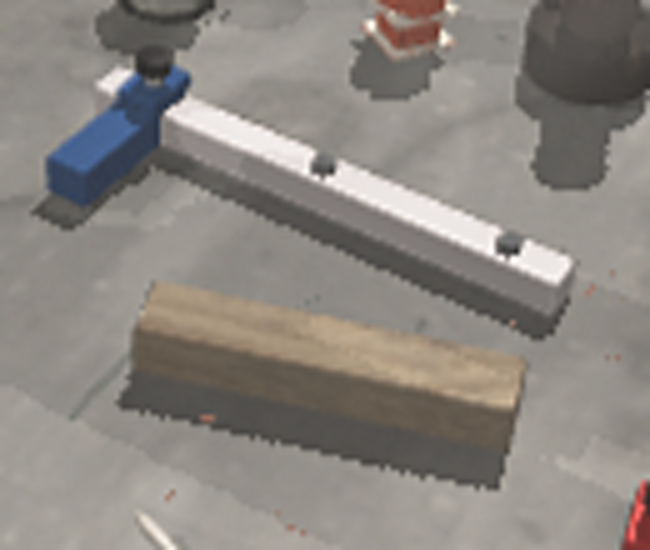

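The crop confirms the blue piece at top (309,197) is the one sitting across the fence. The red and purple ones stand apart from it. Now I'll measure.

```bash
cat > h.py <<'E'
import numpy as np, cv2
from rig import state,get_image,tip_reach
def ray(d,uv,z):
    uv=np.atleast_2d(np.asarray(uv,float));K=d["K"];T=d["camera_from_world"];R=T[:3,:3];t=T[:3,3]
    c=-R.T@t
    r=(R.T@np.linalg.inv(K)@np.c_[uv,np.ones(len(uv))].T).T
    return (c+r*((z-c[2])/r[:,2])[:,None])[:,:2]
def proj(d,P):
    P=np.atleast_2d(np.asarray(P,float));q=(d["camera_from_world"]@np.c_[P,np.ones(len(P))].T)[:3].T
    p=(d["K"]@q.T).T;return p[:,:2]/p[:,2:]
def hsv(d): return cv2.cvtColor(d["image"],cv2.COLOR_RGB2HSV)
def big(m,box):
    k=np.zeros_like(m);x0,y0,x1,y1=box;k[y0:y1,x0:x1]=m[y0:y1,x0:x1]
    cs,_=cv2.findContours(k,cv2.RETR_EXTERNAL,cv2.CHAIN_APPROX_NONE)
    return max(cs,key=cv2.contourArea)
E
python3 - <<'E'
from h import *
d=get_image("top");T=d["camera_from_world"];print("cam",-T[:3,:3].T@T[:3,3])
H=hsv(d)
for nm,pts in dict(bat=[(359,237),(345,239)],fence=[(360,198),(335,192)],floor=[(359,215)],blue=[(308,203)],bshadow=[(359,247)]).items():
    for p in pts: print(nm,p,H[p[1],p[0]])
wood=cv2.inRange(H,(8,60,90),(25,255,255))
c=big(wood,(320,222,400,252));r=cv2.minAreaRect(c);print("bat",r,cv2.contourArea(c))
# world rect
w=ray(d,c[:,0],26).astype(np.float32);R=cv2.minAreaRect(w);print("bat world",R);print(cv2.boxPoints(R))
al=cv2.inRange(H,(0,0,165),(180,60,255))
c=big(al,(312,180,395,215));w=ray(d,c[:,0],20).astype(np.float32);R=cv2.minAreaRect(w);print("fence",R);print(cv2.boxPoints(R))
bl=cv2.inRange(H,(100,100,50),(125,255,255))
c=big(bl,(295,175,325,220));w=ray(d,c[:,0],22).astype(np.float32);R=cv2.minAreaRect(w);print("stop",R);print(cv2.boxPoints(R))
cv2.imwrite("pics/m.png",cv2.resize(np.hstack([m[165:265,280:410] for m in(wood,al,bl)]),None,fx=2,fy=2))
E
```

```text
cam [ 290.13762188  -64.70266231 1337.34383757]
bat (359, 237) [ 16  91 145]
bat (345, 239) [ 16  91 148]
fence (360, 198) [  9  33 202]
fence (335, 192) [ 10  32 221]
floor (359, 215) [ 16  34 112]
blue (308, 203) [108 141 123]
bshadow (359, 247) [16 38 74]
bat ((358.6819763183594, 236.02545166015625), (12.280766487121582, 58.29376220703125), 85.42607879638672) 637.0
bat world ((496.4071044921875, -157.04083251953125), (35.320980072021484, 166.34909057617188), 10.910723686218262)
[[ 463.32263   -78.71258 ]
 [ 494.80908  -242.05461 ]
 [ 529.4916   -235.36908 ]
 [ 498.00513   -72.027054]]
fence ((605.6267700195312, -152.52610778808594), (95.36002349853516, 19.821372985839844), 82.91053771972656)
[[ 589.9072  -198.61842]
 [ 609.577   -201.06474]
 [ 621.3463  -106.43379]
 [ 601.6765  -103.98747]]
stop ((585.5694580078125, 1.0831279754638672), (21.244964599609375, 70.32026672363281), 82.99285125732422)
[[549.37604    -5.1707177]
 [619.1711    -13.749311 ]
 [621.7629      7.3369737]
 [551.96783    15.915567 ]]
```

View pics/m.png

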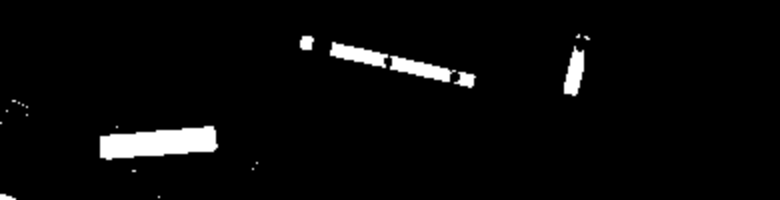

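```bash
cat >> h.py <<'E'
n=np.array([.9923,-.1237]);yf=np.array([.1237,.9923]);O=np.array([611.6,-14.2])
def toF(p): q=np.asarray(p)-O;return np.stack([q@n,q@yf],-1)
def toW(a,b): return O+a*n+b*yf
def goto(x,y,z,ang):
    "tool-frame shift (cm) & turn about tool y (deg) for TCP target, tool x at world angle ang"
    s=state();R=s["orientation"];a=np.degrees(np.arctan2(R[1,0],R[0,0]))
    print("tcp",s["tool_pos"].round(1),"ang",round(a,2),"F",toF(s["tool_pos"][:2]).round(1),"t",s["time_s"])
    print("shift cm",(R.T@(np.array([x,y,z])-s["tool_pos"])/10).round(2),"turn ry",round(-(ang-a),2))
E
python3 - <<'E'
from h import *
d=get_image("top")
print("sd",ray(d,[(345,275),(398,310),(412,263),(400,228)],10),"sol",toF(ray(d,[(375,150)],0)))
d=get_image("scene")
# cross checks: batten top corners, fence end, stop corner in scene
a=np.radians(10.9);c=np.array([496.4,-157.0]);X=np.array([np.cos(a),np.sin(a)]);Y=np.array([-np.sin(a),np.cos(a)])
im=d["image"][:,:,::-1].copy()
pts=[np.r_[c+sx*17*X+sy*82.5*Y,z] for sx in(-1,1) for sy in(-1,1) for z in (0,26)]
pts+=[np.r_[toW(0,y),z] for y in(0,-60,-180) for z in(0,20)]+[np.r_[toW(-62,0),22],np.r_[toW(-62,24),22]]
im=cv2.resize(im[165:275,270:400],None,fx=5,fy=5,interpolation=cv2.INTER_CUBIC)
for p in proj(d,pts): 
    cv2.circle(im,tuple(int(round(v)) for v in (p-[270,165]+.5)*5),3,(0,255,0),-1)
cv2.imwrite("pics/chk.png",im)
goto(520,250,256,90);
E
```

```text
sd [[ 383.53763048 -129.92859771]
 [ 303.46719308 -286.47953798]
 [ 438.31999922 -316.54282973]
 [ 535.42834975 -275.18059736]] sol [[ 176.04294408 -149.22615124]]
tcp [242.7 602.8 256. ] ang 68.07 F [-442.4  566.6] t 0.25
shift cm [-2.237e+01  1.000e-02 -3.890e+01] turn ry -21.93
```

View pics/chk.png

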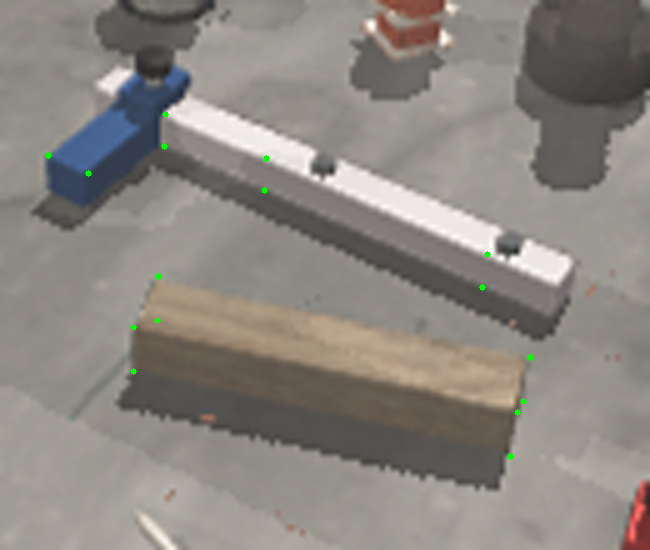

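The scene-view overlay agrees with the top-view geometry to about 1 px. Moving to a waypoint.

Emit:
{"method": "apply_moves", "body": {
  "moves": [
    [[-1.6, 0, -2.8, 0, 0, 0], [-1.6, 0, -2.8, 0, 0, 0], [-1.6, 0, -2.8, 0, 0, 0], [-1.6, 0, -2.8, 0, 0, 0], [-1.6, 0, -2.8, 0, 0, 0], [-1.6, 0, -2.8, 0, 0, 0], [-1.6, 0, -2.8, 0, 0, 0], [-1.6, 0, -2.8, 0, 0, 0]]
  ],
  "gripper": -1
}}

```text
time_s: 0.92
tool_pos: [403.4, 399.2, 256.3]
orientation: [[0.373, 0.0, -0.928], [0.928, 0.0, 0.373], [0.0, -1.0, 0.0]]
wrist_force: [0.0, -0.6, 1.0]
opening: 1.003
```

Emit:
{"method": "apply_moves", "body": {
  "moves": [
    [[-1.6, 0, -2.8, 0, 0, 0], [-1.6, 0, -2.8, 0, 0, 0], [-1.6, 0, -2.8, 0, 0, 0], [-1.6, 0, -2.8, 0, 0, 0], [-1.6, 0, -2.8, 0, 0, 0], [-1.6, 0, -2.8, 0, 0, 0], [0, 0, 0, 0, 0, 0]]
  ]
}}

```text
time_s: 1.5
tool_pos: [525.8, 245.0, 256.4]
orientation: [[0.376, 0.001, -0.927], [0.927, -0.001, 0.376], [-0.0, -1.0, -0.002]]
wrist_force: [-0.6, -0.5, 0.3]
opening: 1.001
```

Run:
```python
from h import *
goto(458,-164,100,100.9)
```

```text
tcp [525.8 245.  256.4] ang 67.91 F [-117.2  246.5] t 1.5
shift cm [-40.44  15.66  -9.07] turn ry -32.99
```

Emit:
{"method": "apply_moves", "body": {
  "moves": [
    [[-2.9, 1.0, -0.65, 0, 0, 0], [-2.9, 1.0, -0.65, 0, 0, 0], [-2.9, 1.0, -0.65, 0, 0, 0], [-2.9, 1.0, -0.65, 0, 0, 0], [-2.9, 1.0, -0.65, 0, 0, 0], [-2.9, 1.0, -0.65, 0, 0, 0], [-2.9, 1.0, -0.65, 0, 0, 0], [-2.9, 1.0, -0.65, 0, 0, 0]]
  ]
}}

```text
time_s: 2.17
tool_pos: [483.9, 13.0, 176.0]
orientation: [[0.373, 0.0, -0.928], [0.928, 0.0, 0.373], [0.0, -1.0, -0.0]]
wrist_force: [1.3, -0.6, -0.2]
opening: 0.998
```

Emit:
{"method": "apply_moves", "body": {
  "moves": [
    [[-2.9, 1.0, -0.65, 0, 0, 0], [-2.9, 1.0, -0.65, 0, 0, 0], [-2.9, 1.0, -0.65, 0, 0, 0], [-2.9, 1.0, -0.65, 0, 0, 0], [-2.9, 1.0, -0.65, 0, 0, 0], [-2.9, 1.0, -0.65, 0, 0, 0]]
  ]
}}

```text
time_s: 2.67
tool_pos: [455.2, -163.1, 115.9]
orientation: [[0.373, 0.0, -0.928], [0.928, -0.0, 0.373], [0.0, -1.0, -0.0]]
wrist_force: [1.6, -0.7, 0.4]
opening: 0.997
```

Emit:
{"method": "apply_moves", "body": {
  "moves": [
    [[0, 0, 0, 0, -6.6, 0], [0, 0, 0, 0, -6.6, 0], [0, 0, 0, 0, -6.6, 0], [0, 0, 0, 0, -6.6, 0], [0, 0, 0, 0, -6.6, 0], [0, 0, 0, 0, 0, 0]]
  ]
}}

```text
time_s: 3.17
tool_pos: [455.6, -161.8, 116.3]
orientation: [[-0.198, 0.0, -0.98], [0.98, -0.0, -0.198], [-0.0, -1.0, -0.0]]
wrist_force: [0.6, -0.7, -0.8]
opening: 0.998
```

Run:
```python
from h import *
goto(458,-164,45,100.9)
for nm in ("scene","wrist"):
    d=get_image(nm);cv2.imwrite(f"pics/{nm}1.png",d["image"][:,:,::-1])
```

```text
tcp [ 455.6 -161.8  116.3] ang 101.41 F [-136.6 -165.7] t 3.1667
shift cm [-0.27  7.13 -0.2 ] turn ry 0.51
```

View pics/scene1.png

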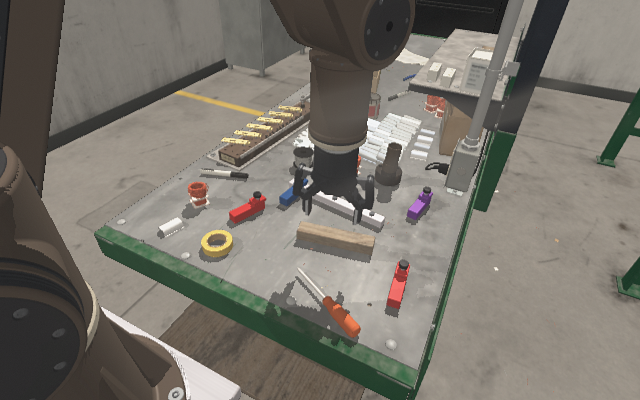

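View pics/wrist1.png

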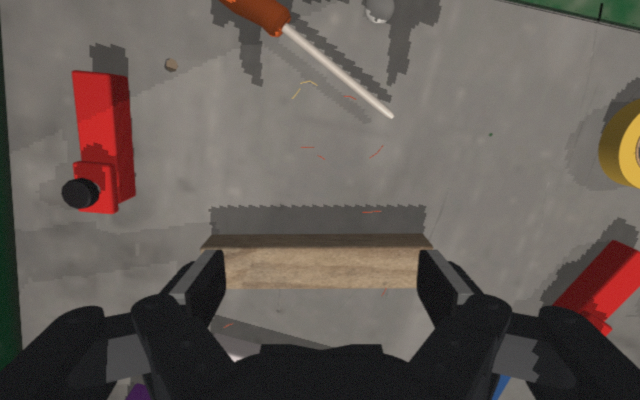

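Run:
```python
from h import *
s=state();R=s["orientation"];p=s["tool_pos"]
for nm in ("scene","wrist"):
    d=get_image(nm);im=d["image"][:,:,::-1].copy()
    T=d["camera_from_world"];print(nm,-T[:3,:3].T@T[:3,3])
    for x in(-42.5,42.5):
        for z in(-11,11):
            for y,c in((12,(0,255,255)),(25,(0,255,0))):
                q=proj(d,[p+R@[x,y,z]])[0];cv2.circle(im,tuple(int(round(v)) for v in q),2,c,-1)
    cv2.imwrite(f"pics/{nm}2.png",im if nm=="wrist" else cv2.resize(im[150:270,250:400],None,fx=5,fy=5))
```

```text
scene [ -51.44360742 -370.05150387  577.59256558]
wrist [ 386.77118355 -174.54602     233.85517862]
```

View pics/scene2.png

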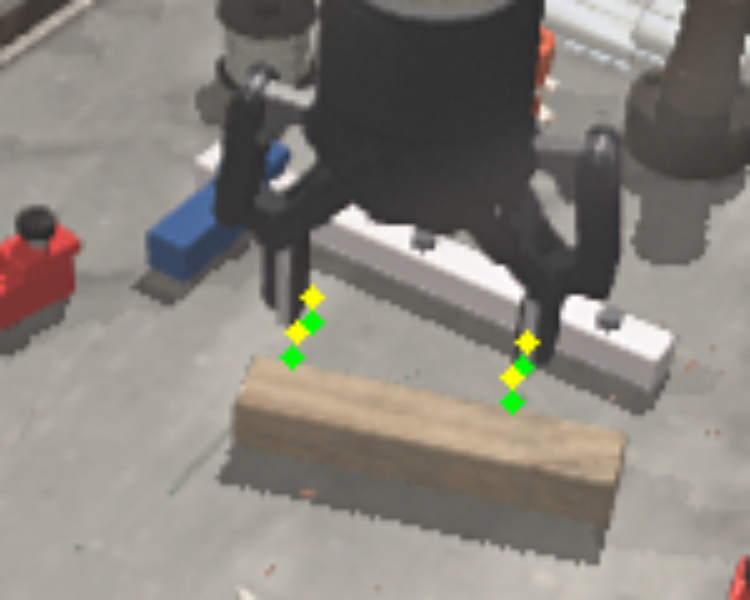

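View pics/wrist2.png

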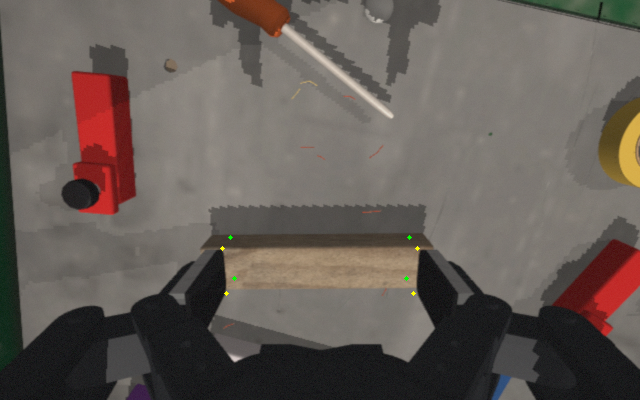

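Yellow dots, 12 mm ahead of the TCP, match the open fingertips at wrist (225,250–293) and (415,250–293). So the 25 mm reach applies with the fingers shut. I'll descend with them open to TCP z ≈ 18, which puts the tips at about 6 mm.

Emit:
{"method": "apply_moves", "body": {
  "moves": [
    [[-0.27, 1.8, -0.2, 0, 0.5, 0], [0, 2.0, 0, 0, 0, 0], [0, 2.0, 0, 0, 0, 0], [0, 2.0, 0, 0, 0, 0], [0, 1.5, 0, 0, 0, 0], [0, 0.5, 0, 0, 0, 0], [0, 0, 0, 0, 0, 0]]
  ]
}}

```text
time_s: 3.95
tool_pos: [457.3, -163.8, 17.3]
orientation: [[-0.182, -0.002, -0.983], [0.983, 0.001, -0.182], [0.001, -1.0, 0.002]]
wrist_force: [-0.5, -0.2, 0.4]
opening: 0.999
```

Run:
```python
from h import *
goto(*toW(-60,-160),18,82.9)
for nm in ("scene","wrist"):
    d=get_image(nm);im=d["image"][:,:,::-1];cv2.imwrite(f"pics/{nm}3.png",im if nm=="wrist" else cv2.resize(im[150:270,250:400],None,fx=5,fy=5))
```

```text
tcp [ 457.3 -163.8   17.3] ang 100.47 F [-134.6 -167.5] t 3.95
shift cm [-1.53 -0.08 -7.34] turn ry 17.57
```

View pics/scene3.png

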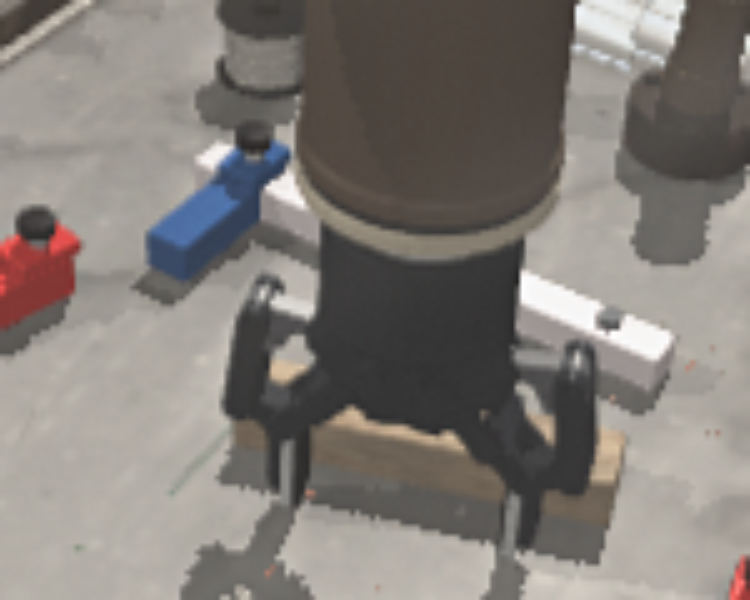

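View pics/wrist3.png

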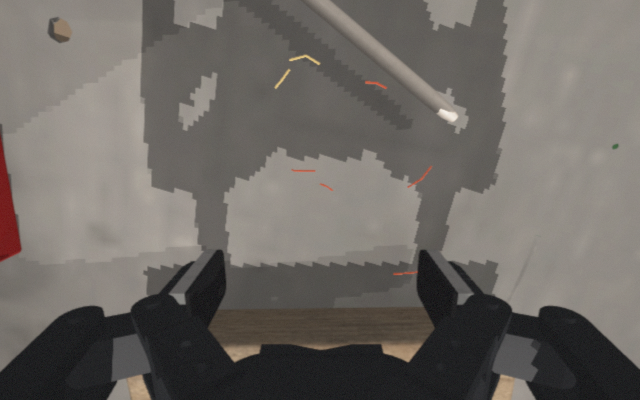

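Emit:
{"method": "apply_moves", "body": {
  "moves": [
    [[0, 0, -0.3, 0, 0, 0], [0, 0, -0.3, 0, 0, 0], [0, 0, -0.3, 0, 0, 0], [0, 0, -0.3, 0, 0, 0], [0, 0, -0.3, 0, 0, 0], [0, 0, -0.3, 0, 0, 0], [0, 0, -0.3, 0, 1.2, 0], [0, 0, -0.3, 0, 1.2, 0]]
  ]
}}

```text
time_s: 4.72
tool_pos: [481.8, -159.7, 18.3]
orientation: [[-0.14, -0.0, -0.99], [0.99, 0.0, -0.14], [0.0, -1.0, 0.0]]
wrist_force: [-0.9, 0.2, 1.4]
opening: 0.991
```

Emit:
{"method": "apply_moves", "body": {
  "moves": [
    [[0, 0, -0.3, 0, 1.2, 0], [0, 0, -0.3, 0, 1.2, 0], [0, 0, -0.3, 0, 1.2, 0], [0, 0, -0.3, 0, 1.2, 0], [0, 0, -0.3, 0, 1.2, 0], [0, 0, -0.3, 0, 1.2, 0], [0, 0, -0.3, 0, 1.2, 0], [0, 0, -0.3, 0, 1.2, 0]]
  ]
}}

```text
time_s: 5.38
tool_pos: [505.8, -158.1, 18.3]
orientation: [[0.027, 0.0, -1.0], [1.0, -0.0, 0.027], [-0.0, -1.0, -0.0]]
wrist_force: [-0.9, -1.3, -0.5]
opening: 1.0
```

Run:
```python
from h import *
goto(*toW(-52,-165),18,82.9)
for nm in ("scene","wrist","top"):
    d=get_image(nm);im=d["image"][:,:,::-1];cv2.imwrite(f"pics/{nm}4.png",im if nm=="wrist" else cv2.resize(im[150:270,250:400],None,fx=4,fy=4))
```

```text
tcp [ 505.8 -158.1   18.3] ang 88.45 F [ -87.1 -155.9] t 5.3833
shift cm [-1.24  0.03 -3.41] turn ry 5.55
```

View pics/scene4.png

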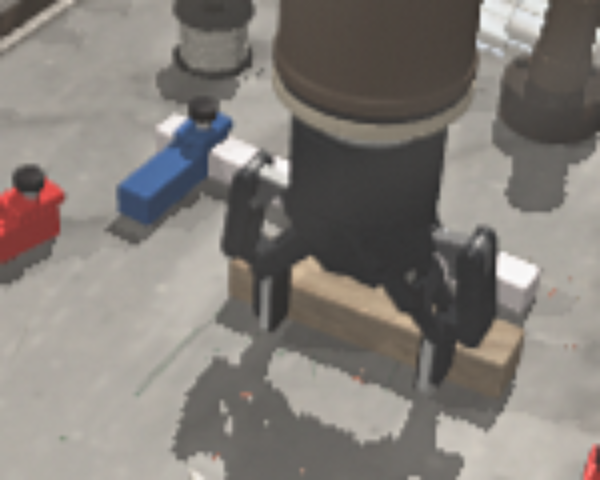

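View pics/wrist4.png

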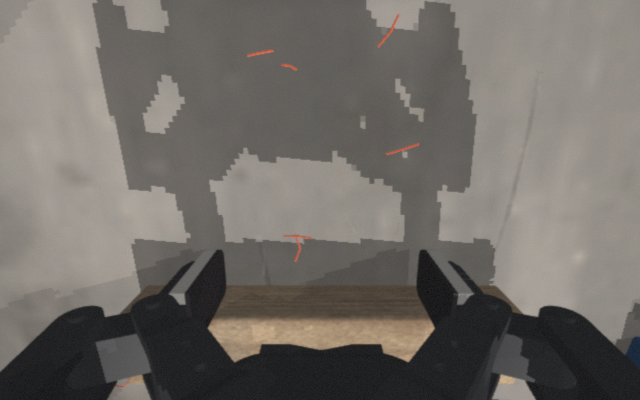

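View pics/top4.png

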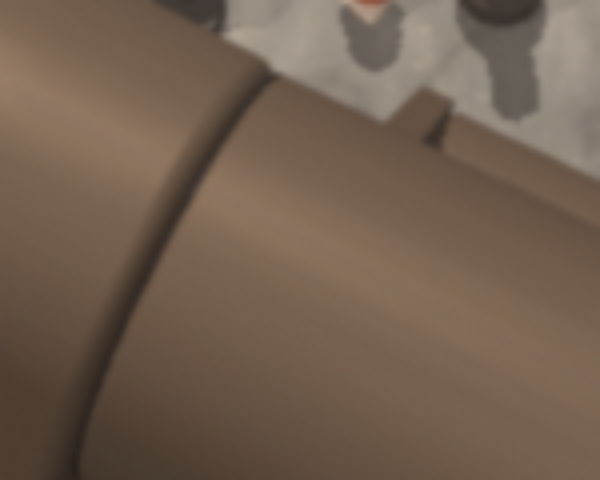

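Emit:
{"method": "apply_moves", "body": {
  "moves": [
    [[0, 0, -0.3, 0, 1.1, 0], [0, 0, -0.3, 0, 1.1, 0], [0, 0, -0.3, 0, 1.1, 0], [0, 0, -0.3, 0, 1.1, 0], [0, 0, -0.3, 0, 1.1, 0], [0, 0, -0.3, 0, 0, 0], [0, 0, -0.3, 0, 0, 0], [0, 0, -0.3, 0, 0, 0]]
  ]
}}

```text
time_s: 6.2
tool_pos: [529.7, -160.2, 18.3]
orientation: [[0.12, -0.0, -0.993], [0.993, 0.0, 0.12], [0.0, -1.0, 0.0]]
wrist_force: [-0.6, 0.3, 0.5]
opening: 1.0
```

Emit:
{"method": "apply_moves", "body": {
  "moves": [
    [[0, 0, -0.3, 0, 0, 0], [0, 0, -0.3, 0, 0, 0], [0, 0, -0.3, 0, 0, 0], [0, 0, -0.2, 0, 0, 0], [0, 0, 0, 0, 0, 0]]
  ]
}}

```text
time_s: 6.62
tool_pos: [540.9, -161.6, 18.3]
orientation: [[0.121, 0.001, -0.993], [0.993, -0.0, 0.121], [-0.0, -1.0, -0.001]]
wrist_force: [0.2, 0.4, -0.0]
opening: 1.002
```

Run:
```python
from h import *
goto(*toW(-48,-165),18,82.9)
for nm in ("scene","wrist"):
    d=get_image(nm);im=d["image"][:,:,::-1];cv2.imwrite(f"pics/{nm}5.png",im if nm=="wrist" else cv2.resize(im[150:270,250:400],None,fx=4,fy=4))
```

```text
tcp [ 540.9 -161.6   18.3] ang 83.07 F [ -51.9 -155. ] t 6.6167
shift cm [-1.    0.03 -0.39] turn ry 0.17
```

View pics/scene5.png

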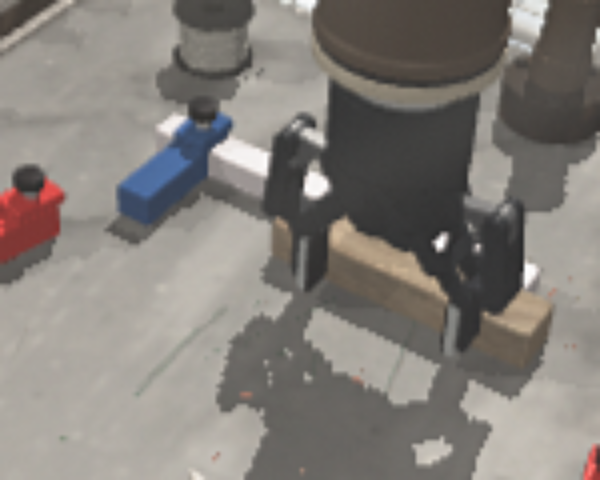

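View pics/wrist5.png

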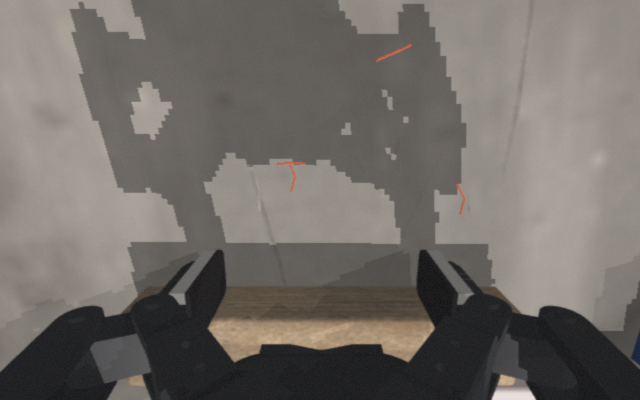

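Emit:
{"method": "apply_moves", "body": {
  "moves": [
    [[0, 0, -0.2, 0, 0.1, 0], [0, 0, -0.1, 0, 0, 0], [0, 0, 0.4, 0, 0, 0], [0, 0, 1.6, 0, 0, 0], [0, -3.0, 0.5, 0, 0, 0], [0, -3.5, 0, 0, 0, 0], [0, -3.5, 0, 0, 0, 0], [0, -1.0, 0, 0, 0, 0]]
  ]
}}

```text
time_s: 7.38
tool_pos: [519.8, -159.4, 132.6]
orientation: [[0.123, 0.005, -0.992], [0.992, -0.002, 0.123], [-0.001, -1.0, -0.005]]
wrist_force: [2.3, -1.0, -0.0]
opening: 1.002
```

Emit:
{"method": "apply_moves", "body": {
  "moves": [
    [[-2, 0, -0.5, 0, 0, 0], [-2, 0, -0.5, 0, 0, 0], [-2, 0, -0.5, 0, 0, 0], [-2, 0, -0.5, 0, 0, 0], [-2, 0, -0.5, 0, 0, 0], [-2, 0, -0.5, 0, 0, 0]]
  ],
  "gripper": 1
}}

```text
time_s: 7.88
tool_pos: [533.2, -282.4, 128.1]
orientation: [[0.122, -0.0, -0.992], [0.992, 0.0, 0.122], [0.0, -1.0, 0.0]]
wrist_force: [-0.1, 0.4, 0.0]
opening: 0.148
```

Emit:
{"method": "apply_moves", "body": {
  "moves": [
    [[0, 0, 0, 0, 7, 0], [0, 0, 0, 0, 7, 0], [0, 0, 0, 0, 7, 0], [0, 0, 0, 0, 7, 0], [0, 0, 0, 0, 7, 0], [0, 0, 0, 0, 7, 0], [0, 0, 0, 0, 7, 0], [0, 0, 0, 0, 7, 0]]
  ]
}}

```text
time_s: 8.55
tool_pos: [533.2, -281.4, 128.0]
orientation: [[0.894, -0.0, -0.448], [0.448, 0.0, 0.894], [-0.0, -1.0, 0.0]]
wrist_force: [-0.3, 0.7, 0.1]
opening: -0.002
```

Emit:
{"method": "apply_moves", "body": {
  "moves": [
    [[0, 0, 0, 0, 7, 0], [0, 0, 0, 0, 7, 0], [0, 0, 0, 0, 7, 0], [0, 0, 0, 0, 7, 0], [0, 0, 0, 0, 6, 0], [0, 0, 0, 0, 0, 0]]
  ]
}}

```text
time_s: 9.05
tool_pos: [533.2, -281.4, 128.0]
orientation: [[0.992, -0.0, 0.128], [-0.128, 0.0, 0.992], [-0.0, -1.0, 0.0]]
wrist_force: [-0.4, -0.0, 0.3]
opening: -0.002
```

Run:
```python
from h import *
goto(*toW(-24,-263),31,-7.1)
for nm in ("scene","wrist"):
    d=get_image(nm);im=d["image"][:,:,::-1];cv2.imwrite(f"pics/{nm}6.png",im if nm=="wrist" else cv2.resize(im[150:270,250:400],None,fx=4,fy=4))
```

```text
tcp [ 533.2 -281.4  128. ] ang -7.35 F [ -44.7 -274.9] t 9.05
shift cm [2.07 9.7  1.2 ] turn ry -0.25
```

View pics/scene6.png

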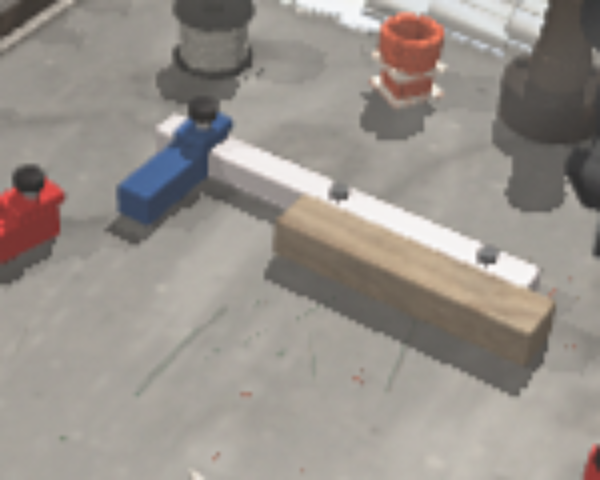

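View pics/wrist6.png

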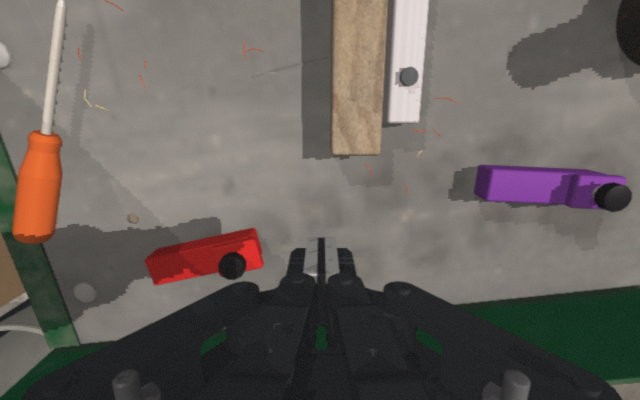

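The batten lies parallel to the fence with a small gap. The wrist view shows its right end at (333–380,155) and the fence end at (390–418,122). Measuring it from the scene and wrist views.

Run:
```python
from h import *
d=get_image("wrist")
print("wrist end corners F",toF(ray(d,[(333,156),(381,154)],26)),"fence corner",toF(ray(d,[(389,123)],20)))
H=hsv(d)
w=cv2.inRange(H,(8,70,90),(25,255,255));c=big(w,(325,0,388,165))
P=toF(ray(d,c[:,0],26)).astype(np.float32);R=cv2.minAreaRect(P);print(R);print(cv2.boxPoints(R))
d=get_image("scene")
# scene crop px -> full: (x/4+250, y/4+150)
f=lambda x,y:(x/4+250-.5,y/4+150-.5)
print("scene top corners F (nearL,farL,farR,nearR)",toF(ray(d,[f(277,233),f(301,198),f(552,297),f(530,334)],26)))
```

```text
wrist end corners F [[ -38.03169318 -237.80115323]
 [  -5.35909341 -236.25569407]] fence corner [[ 3.41981358e-02 -2.15908062e+02]]
((-23.102943420410156, -189.88763427734375), (93.16769409179688, 33.21665954589844), 89.84320068359375)
[[ -39.838696  -236.42584  ]
 [  -6.622161  -236.51675  ]
 [  -6.3671913 -143.34943  ]
 [ -39.583725  -143.25851  ]]
scene top corners F (nearL,farL,farR,nearR) [[ -48.37716095  -80.69930732]
 [ -13.06524295  -74.18167592]
 [  -5.15943221 -233.09342944]
 [ -39.00236393 -236.3810149 ]]
```

Emit:
{"method": "apply_moves", "body": {
  "moves": [
    [[1.2, 1.5, 0.5, 0, -0.2, 0], [1.0, 1.5, 0.5, 0, 0, 0], [0, 2.0, 0.5, 0, 0, 0], [0, 2.0, 0, 0, 0, 0], [0, 1.5, 0, 0, 0, 0], [0, 0.9, 0, 0, 0, 0], [0, 0.3, 0, 0, 0, 0], [0, 0, 0, 0, 0, 0]]
  ]
}}

```text
time_s: 9.92
tool_pos: [556.9, -269.2, 30.8]
orientation: [[0.993, -0.001, 0.118], [-0.118, 0.0, 0.993], [-0.001, -1.0, 0.0]]
wrist_force: [-1.1, -0.3, 0.9]
opening: -0.001
```

Run:
```python
from h import *
goto(*toW(-22,-248),31,-7.1)
for nm in ("scene","wrist"):
    d=get_image(nm);im=d["image"][:,:,::-1];cv2.imwrite(f"pics/{nm}7.png",im if nm=="wrist" else cv2.resize(im[150:270,270:420],None,fx=4,fy=4))
```

```text
tcp [ 556.9 -269.2   30.8] ang -6.78 F [ -22.7 -259.8] t 9.9167
shift cm [ 0.08 -0.02  1.19] turn ry 0.32
```

View pics/wrist7.png

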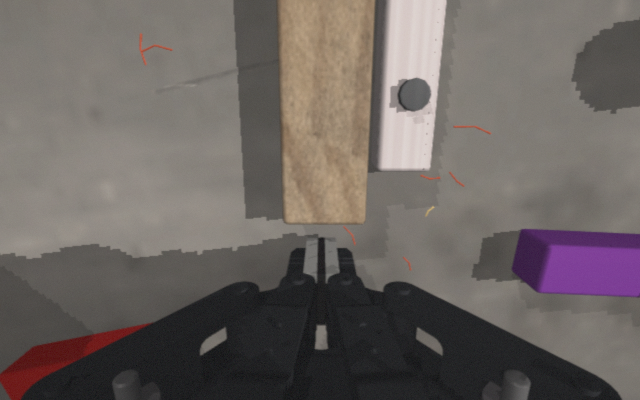

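View pics/scene7.png

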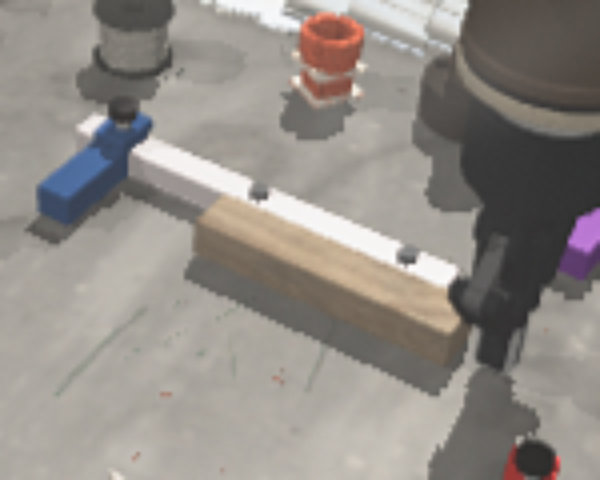

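Emit:
{"method": "apply_moves", "body": {
  "moves": [
    [[0, 0, 0.3, 0, 0.3, 0], [0, 0, 0.3, 0, 0, 0], [0, 0, 0.3, 0, 0, 0], [0, 0, 0.3, 0, 0, 0], [0, 0, 0.3, 0, 0, 0], [0, 0, 0.3, 0, 0, 0], [0, 0, 0.3, 0, 0, 0], [0, 0, 0.3, 0, 0, 0]]
  ]
}}

```text
time_s: 10.68
tool_pos: [560.2, -245.2, 31.3]
orientation: [[0.992, 0.0, 0.124], [-0.124, -0.0, 0.992], [0.0, -1.0, -0.0]]
wrist_force: [-0.5, -1.3, 0.7]
opening: -0.001
```

Emit:
{"method": "apply_moves", "body": {
  "moves": [
    [[0, 0, 0.3, 0, 0, 0], [0, 0, 0.3, 0, 0, 0], [0, 0, 0.3, 0, 0, 0], [0, 0, 0.3, 0, 0, 0], [0, 0, 0.3, 0, 0, 0], [0, 0, 0.3, 0, 0, 0], [0, 0, 0.3, 0, 0, 0], [0, 0, 0.3, 0, 0, 0]]
  ]
}}

```text
time_s: 11.35
tool_pos: [563.2, -221.4, 31.3]
orientation: [[0.992, -0.0, 0.124], [-0.124, 0.0, 0.992], [-0.0, -1.0, 0.0]]
wrist_force: [-0.5, -1.0, -0.2]
opening: 0.0
```

Run:
```python
from h import *
goto(*toW(-22,-176),31,-7.1)
for nm in ("scene","wrist"):
    d=get_image(nm);im=d["image"][:,:,::-1];cv2.imwrite(f"pics/{nm}8.png",im if nm=="wrist" else cv2.resize(im[150:270,250:400],None,fx=4,fy=4))
```

```text
tcp [ 563.2 -221.4   31.3] ang -7.13 F [ -22.4 -211.6] t 11.35
shift cm [0.04 0.03 3.56] turn ry -0.03
```

View pics/wrist8.png

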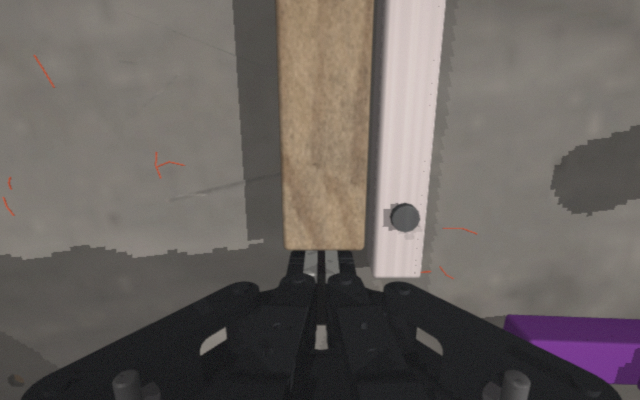

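View pics/scene8.png

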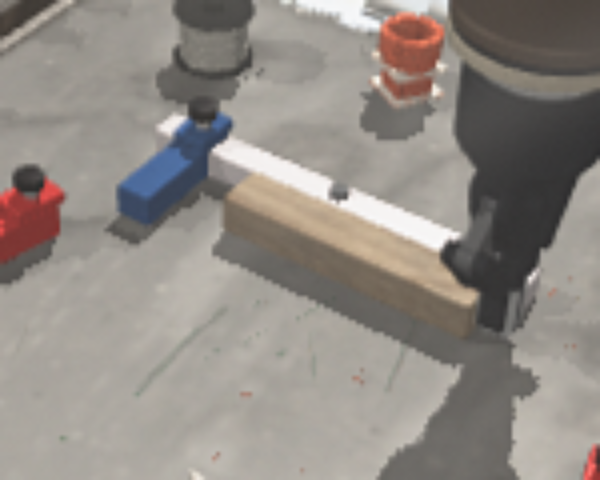

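Emit:
{"method": "apply_moves", "body": {
  "moves": [
    [[0, 0, 0.35, 0, 0, 0], [0, 0, 0.35, 0, 0, 0], [0, 0, 0.35, 0, 0, 0], [0, 0, 0.35, 0, 0, 0], [0, 0, 0.35, 0, 0, 0], [0, 0, 0.35, 0, 0, 0], [0, 0, 0.35, 0, 0, 0], [0, 0, 0.35, 0, 0, 0]]
  ]
}}

```text
time_s: 12.12
tool_pos: [566.7, -193.5, 31.3]
orientation: [[0.992, 0.0, 0.124], [-0.124, -0.0, 0.992], [0.0, -1.0, -0.0]]
wrist_force: [-0.7, -0.7, -0.3]
opening: -0.001
```

Emit:
{"method": "apply_moves", "body": {
  "moves": [
    [[0, 0, 0.2, 0, 0, 0], [0, 0, 0.2, 0, 0, 0], [0, 0, 0.1, 0, 0, 0], [0, 0, 0.1, 0, 0, 0]]
  ]
}}

```text
time_s: 12.45
tool_pos: [567.4, -187.8, 31.3]
orientation: [[0.992, -0.0, 0.124], [-0.124, 0.0, 0.992], [-0.0, -1.0, 0.0]]
wrist_force: [0.2, -0.4, 0.3]
opening: 0.0
```

Emit:
{"method": "apply_moves", "body": {
  "moves": [
    [[0, 0, 0.1, 0, 0, 0], [0, 0, 0.1, 0, 0, 0]]
  ]
}}

```text
time_s: 12.62
tool_pos: [567.6, -186.0, 31.3]
orientation: [[0.992, -0.0, 0.124], [-0.124, 0.0, 0.992], [-0.0, -1.0, 0.0]]
wrist_force: [-0.6, -1.3, -0.4]
opening: 0.0
```

Run:
```python
from h import *
goto(*toW(-22,-176),31,-7.1)
for nm in ("scene","wrist"):
    d=get_image(nm);im=d["image"][:,:,::-1];cv2.imwrite(f"pics/{nm}9.png",im if nm=="wrist" else cv2.resize(im[150:270,250:400],None,fx=4,fy=4))
```

```text
tcp [ 567.6 -186.    31.3] ang -7.14 F [ -22.4 -175.9] t 12.6167
shift cm [ 0.04  0.03 -0.01] turn ry -0.04
```

View pics/wrist9.png

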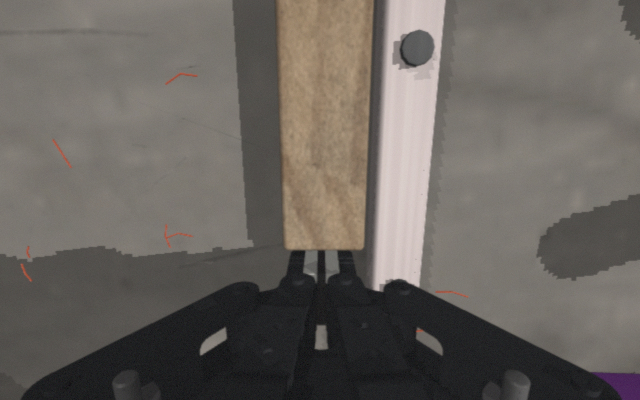

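View pics/scene9.png

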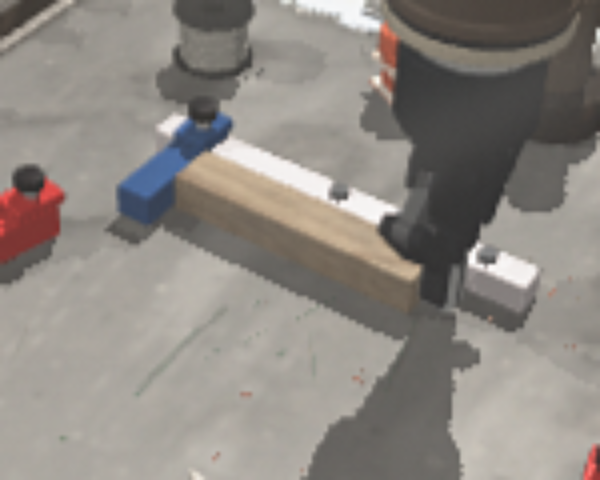

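Emit:
{"method": "apply_moves", "body": {
  "moves": [
    [[0, 0, 0.1, 0, 0, 0], [0, 0, 0, 0, 0, 0]]
  ]
}}

```text
time_s: 12.88
tool_pos: [567.7, -184.9, 31.3]
orientation: [[0.992, 0.0, 0.124], [-0.124, 0.0, 0.992], [0.0, -1.0, 0.0]]
wrist_force: [0.5, -0.7, -0.3]
opening: 0.001
```

Emit:
{"method": "apply_moves", "body": {
  "moves": [
    [[0, 0, 0.1, 0, 0, 0], [0, 0, 0, 0, 0, 0]]
  ]
}}

```text
time_s: 13.05
tool_pos: [568.1, -184.8, 31.4]
orientation: [[0.992, 0.001, 0.124], [-0.124, -0.001, 0.992], [0.001, -1.0, -0.001]]
wrist_force: [-2.0, -7.8, 0.6]
opening: 0.002
```

Emit:
{"method": "apply_moves", "body": {
  "moves": [
    [[0, 0, 0.1, 0, 0, 0], [0, 0, 0, 0, 0, 0]]
  ]
}}

```text
time_s: 13.22
tool_pos: [568.4, -184.7, 31.6]
orientation: [[0.992, 0.001, 0.124], [-0.124, -0.002, 0.992], [0.002, -1.0, -0.002]]
wrist_force: [-3.6, -18.8, -0.3]
opening: 0.0
```

Emit:
{"method": "apply_moves", "body": {
  "moves": [
    [[0, 0, -0.4, 0, 0, 0], [0, 0, -1.6, 0, 0, 0], [0, -3, -1, 0, 0, 0], [0, -3, 0, 0, 0, 0], [0, -3, 0, 0, -7, 0], [0, -1, 0, 0, -7, 0], [0, 0, 0, 0, -7, 0], [0, 0, 0, 0, -7, 0]]
  ]
}}

```text
time_s: 13.88
tool_pos: [564.8, -213.0, 132.6]
orientation: [[0.932, 0.002, -0.362], [0.362, -0.001, 0.932], [0.002, -1.0, -0.001]]
wrist_force: [0.3, 0.1, -0.3]
opening: -0.002
```

Emit:
{"method": "apply_moves", "body": {
  "moves": [
    [[0, 0, 0, 0, -7, 0], [0, 0, 0, 0, -7, 0], [0, 0, 0, 0, -7, 0], [0, 0, 0, 0, -7, 0], [0, 0, 0, 0, -7, 0], [0, 0, 0, 0, -7, 0], [0, 0, 0, 0, -7, 0], [0, 0, 0, 0, -7, 0]]
  ],
  "gripper": -1
}}

```text
time_s: 14.55
tool_pos: [564.1, -212.7, 131.2]
orientation: [[0.221, -0.0, -0.975], [0.975, 0.0, 0.221], [0.0, -1.0, 0.0]]
wrist_force: [-0.4, 0.9, 0.7]
opening: 1.001
```

Emit:
{"method": "apply_moves", "body": {
  "moves": [
    [[0, 0, 0, 0, -6, 0], [0, 0, 0, 0, 0, 0]]
  ]
}}

```text
time_s: 14.72
tool_pos: [564.2, -212.7, 131.3]
orientation: [[0.119, -0.0, -0.993], [0.993, 0.0, 0.119], [0.0, -1.0, 0.0]]
wrist_force: [0.0, 0.4, 0.1]
opening: 1.001
```

Run:
```python
from h import *
goto(*toW(-68,-95),18,82.9)
for nm in ("scene","wrist"):
    d=get_image(nm);im=d["image"][:,:,::-1];cv2.imwrite(f"pics/{nm}10.png",im if nm=="wrist" else cv2.resize(im[150:270,250:400],None,fx=4,fy=4))
```

```text
tcp [ 564.2 -212.7  131.3] ang 83.18 F [ -22.5 -202.9] t 14.7167
shift cm [10.81 11.33  4.49] turn ry 0.28
```

View pics/scene10.png

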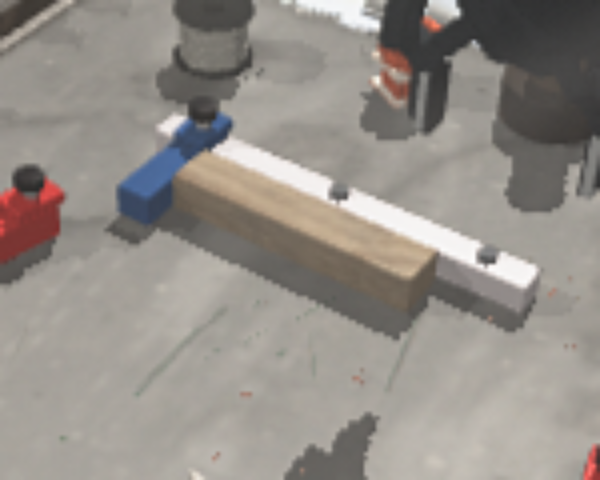

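Emit:
{"method": "apply_moves", "body": {
  "moves": [
    [[2.7, 0, 1.2, 0, 0.3, 0], [2.7, 0, 1.1, 0, 0, 0], [2.7, 0, 1.1, 0, 0, 0], [2.7, 0, 1.1, 0, 0, 0], [0, 3, 0, 0, 0, 0], [0, 3, 0, 0, 0, 0], [0, 3, 0, 0, 0, 0], [0, 1.5, 0, 0, 0, 0]]
  ]
}}

```text
time_s: 15.48
tool_pos: [532.3, -99.3, 23.7]
orientation: [[0.133, -0.002, -0.991], [0.991, 0.001, 0.133], [0.0, -1.0, 0.002]]
wrist_force: [-1.2, 0.9, 0.8]
opening: 0.999
```

Emit:
{"method": "apply_moves", "body": {
  "moves": [
    [[0, 0.8, 0, 0, 0, 0], [0, 0, -0.4, 0, 0, 0], [0, 0, -0.4, 0, 0, 0], [0, 0, -0.4, 0, 0, 0], [0, 0, -0.3, 0, 0, 0], [0, 0, -0.2, 0, 0, 0]]
  ]
}}

```text
time_s: 15.98
tool_pos: [551.6, -102.4, 19.4]
orientation: [[0.13, 0.002, -0.992], [0.992, -0.001, 0.13], [-0.0, -1.0, -0.002]]
wrist_force: [-1.2, -0.1, 0.6]
opening: 1.0
```

Run:
```python
from h import *
goto(*toW(-45,-95),18,82.9)
for nm in ("scene","wrist"):
    d=get_image(nm);im=d["image"][:,:,::-1];cv2.imwrite(f"pics/{nm}11.png",im if nm=="wrist" else cv2.resize(im[150:270,250:400],None,fx=4,fy=4))
```

```text
tcp [ 551.6 -102.4   19.4] ang 82.55 F [-48.6 -94.9] t 15.9833
shift cm [-0.01  0.14 -0.36] turn ry -0.35
```

View pics/scene11.png

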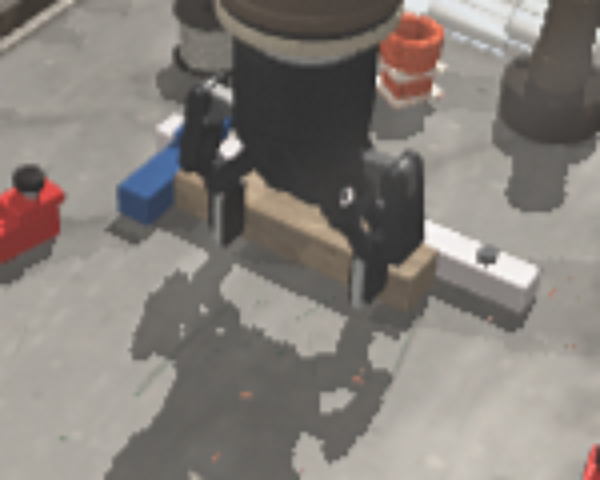

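View pics/wrist11.png

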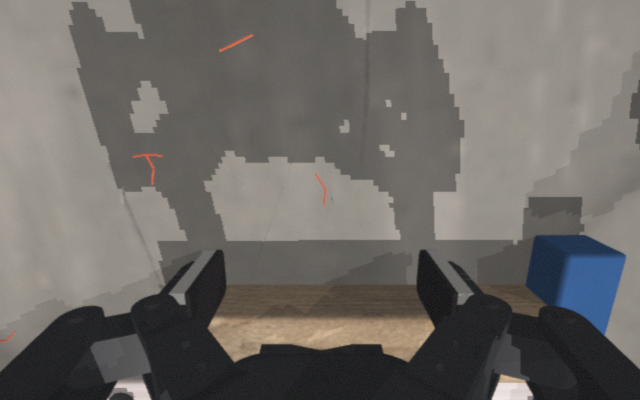

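Emit:
{"method": "apply_moves", "body": {
  "moves": [
    [[0, 0.1, -0.1, 0, -0.3, 0], [0, 0, -0.1, 0, 0, 0], [0, 0, 0, 0, 0, 0]]
  ]
}}

```text
time_s: 16.33
tool_pos: [552.3, -102.3, 17.3]
orientation: [[0.124, -0.0, -0.992], [0.992, 0.0, 0.124], [0.0, -1.0, 0.0]]
wrist_force: [0.3, -1.2, -0.9]
opening: 0.999
```

Emit:
{"method": "apply_moves", "body": {
  "moves": [
    [[0, 0, -0.1, 0, 0, 0], [0, 0, 0, 0, 0, 0]]
  ]
}}

```text
time_s: 16.5
tool_pos: [553.3, -102.5, 17.3]
orientation: [[0.124, -0.0, -0.992], [0.992, 0.0, 0.124], [0.0, -1.0, 0.0]]
wrist_force: [-0.2, 0.3, 0.1]
opening: 1.0
```

Emit:
{"method": "apply_moves", "body": {
  "moves": [
    [[0, 0, -0.1, 0, 0, 0], [0, 0, 0, 0, 0, 0]]
  ]
}}

```text
time_s: 16.67
tool_pos: [554.4, -102.6, 17.3]
orientation: [[0.124, 0.0, -0.992], [0.992, -0.0, 0.124], [-0.0, -1.0, -0.0]]
wrist_force: [-0.1, 0.5, -0.2]
opening: 1.003
```

Emit:
{"method": "apply_moves", "body": {
  "moves": [
    [[0, 0, -0.1, 0, 0, 0], [0, 0, 0, 0, 0, 0]]
  ]
}}

```text
time_s: 16.83
tool_pos: [555.5, -102.8, 17.3]
orientation: [[0.124, 0.0, -0.992], [0.992, -0.0, 0.124], [-0.0, -1.0, -0.0]]
wrist_force: [0.1, 0.3, -0.9]
opening: 0.995
```

Emit:
{"method": "apply_moves", "body": {
  "moves": [
    [[0, 0, -0.1, 0, 0, 0], [0, 0, 0, 0, 0, 0]]
  ]
}}

```text
time_s: 17.0
tool_pos: [555.5, -102.7, 17.2]
orientation: [[0.124, -0.002, -0.992], [0.992, 0.0, 0.124], [0.0, -1.0, 0.002]]
wrist_force: [-4.3, -0.7, 2.2]
opening: 1.001
```

Emit:
{"method": "apply_moves", "body": {
  "moves": [
    [[0, 0, -0.1, 0, 0, 0], [0, 0, 0, 0, 0, 0]]
  ]
}}

```text
time_s: 17.17
tool_pos: [555.6, -102.7, 17.1]
orientation: [[0.124, -0.003, -0.992], [0.992, 0.001, 0.124], [0.0, -1.0, 0.003]]
wrist_force: [-9.7, 0.7, 6.3]
opening: 0.999
```

Run:
```python
from h import *
s=state();print(s["wrist_force"],s["wrist_torque"])
goto(*toW(-45,-95),18,82.9)
```

```text
[-9.68494481  0.70719517  6.30164482] [0.12743993 1.2807403  0.14329646]
tcp [ 555.6 -102.7   17.1] ang 82.88 F [-44.7 -94.7] t 17.1667
shift cm [-0.03 -0.09  0.03] turn ry -0.02
```

Contact with the fence is firm at -9.7 N, and the torque about z is near zero, so both fingers share the load. Retreating to check.

Emit:
{"method": "apply_moves", "body": {
  "moves": [
    [[0, 0, 0.3, 0, 0, 0], [0, 0, 1.5, 0, 0, 0], [0, 0, 1.5, 0, 0, 0], [0, -3, 0, 0, 0, 0], [0, -3.5, 0, 0, 0, 0], [0, -3.5, 0, 0, 0, 0], [-3, 0, 0, 0, 0, 0], [-3, 0, 0, 0, 0, 0]]
  ]
}}

```text
time_s: 17.83
tool_pos: [518.9, -158.7, 119.8]
orientation: [[0.121, 0.005, -0.993], [0.993, -0.002, 0.121], [-0.001, -1.0, -0.005]]
wrist_force: [1.2, -0.3, -1.0]
opening: 1.0
```

Emit:
{"method": "apply_moves", "body": {
  "moves": [
    [[-3.5, 0, 0, 0, 0, 0], [-3.5, 0, 0, 0, 0, 0], [-3.5, 0, 0, 0, 0, 0], [-3.5, 0, 0, 0, 0, 0], [-3, 0, 0, 0, 0, 0], [0, 0, 0, 0, 0, 0]]
  ]
}}

```text
time_s: 18.33
tool_pos: [496.0, -332.5, 117.6]
orientation: [[0.127, 0.002, -0.992], [0.992, -0.003, 0.127], [-0.002, -1.0, -0.003]]
wrist_force: [-1.4, -0.0, 0.1]
opening: 1.002
```

Run:
```python
from h import *
for nm in ("scene","top"):
    d=get_image(nm);im=d["image"][:,:,::-1]
    b=(180,265,265,395) if nm=="scene" else (165,245,285,400)
    cv2.imwrite(f"pics/{nm}12.png",cv2.resize(im[b[0]:b[1],b[2]:b[3]],None,fx=6,fy=6,interpolation=cv2.INTER_CUBIC))
```

```text
(no output)
```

View pics/scene12.png

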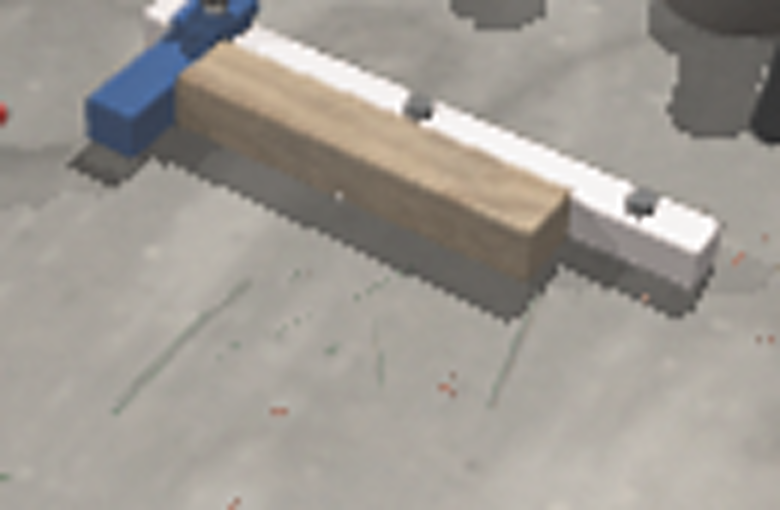

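View pics/top12.png

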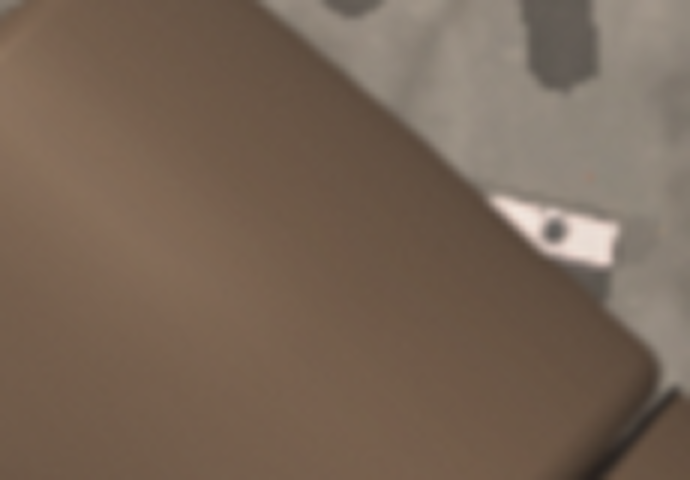

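The scene view shows the batten's end against the blue stop and its far side along the fence, with no visible gap. The side push could have eased the end contact, so I'll re-tap the end and compare the contact position with before.

Emit:
{"method": "apply_moves", "body": {
  "moves": [
    [[0, 0, 0, 0, 7, 0], [0, 0, 0, 0, 7, 0], [0, 0, 0, 0, 7, 0], [0, 0, 0, 0, 7, 0], [0, 0, 0, 0, 7, 0], [0, 0, 0, 0, 7, 0], [0, 0, 0, 0, 7, 0], [0, 0, 0, 0, 7, 0]]
  ],
  "gripper": 1
}}

```text
time_s: 19.1
tool_pos: [496.2, -325.7, 117.3]
orientation: [[0.894, -0.0, -0.448], [0.448, 0.0, 0.894], [0.0, -1.0, 0.0]]
wrist_force: [0.6, -0.3, -0.2]
opening: 0.004
```

Emit:
{"method": "apply_moves", "body": {
  "moves": [
    [[0, 0, 0, 0, 7, 0], [0, 0, 0, 0, 7, 0], [0, 0, 0, 0, 7, 0], [0, 0, 0, 0, 7, 0], [0, 0, 0, 0, 6, 0], [0, 0, 0, 0, 0, 0]]
  ]
}}

```text
time_s: 19.6
tool_pos: [496.2, -325.8, 117.3]
orientation: [[0.992, -0.0, 0.128], [-0.128, 0.0, 0.992], [-0.0, -1.0, 0.0]]
wrist_force: [0.1, 0.2, 0.6]
opening: 0.0
```

Run:
```python
from h import *
goto(*toW(-17,-192),31,-7.1)
```

```text
tcp [ 496.2 -325.8  117.3] ang -7.38 F [ -76.  -323.4] t 19.6
shift cm [ 5.83  8.63 13.17] turn ry -0.28
```

Emit:
{"method": "apply_moves", "body": {
  "moves": [
    [[1.4, 0, 3.2, 0, -0.2, 0], [1.4, 0, 3.2, 0, 0, 0], [1.4, 0, 3.2, 0, 0, 0], [1.3, 0, 3.2, 0, 0, 0], [0, 3, 0, 0, 0, 0], [0, 3, 0, 0, 0, 0], [0, 2, 0, 0, 0, 0], [0, 0.6, 0, 0, 0, 0]]
  ]
}}

```text
time_s: 20.27
tool_pos: [564.6, -204.8, 28.4]
orientation: [[0.993, -0.004, 0.116], [-0.116, 0.002, 0.993], [-0.004, -1.0, 0.001]]
wrist_force: [-0.6, 0.0, -0.6]
opening: -0.003
```

Emit:
{"method": "apply_moves", "body": {
  "moves": [
    [[0, 0, 0.2, 0, 0, 0], [0, 0, 0.2, 0, 0, 0], [0, 0, 0.2, 0, 0, 0], [0, 0, 0.2, 0, 0, 0], [0, 0, 0, 0, 0, 0]]
  ]
}}

```text
time_s: 20.68
tool_pos: [567.7, -198.7, 32.5]
orientation: [[0.993, 0.002, 0.12], [-0.12, -0.001, 0.993], [0.002, -1.0, -0.0]]
wrist_force: [-0.1, 0.1, -1.0]
opening: 0.001
```

Run:
```python
from h import *
goto(*toW(-20,-174.6),31,-7.1)
d=get_image("wrist");cv2.imwrite("pics/wrist13.png",d["image"][:,:,::-1])
```

```text
tcp [ 567.7 -198.7   32.5] ang -6.91 F [ -20.7 -188.5] t 20.6833
shift cm [0.08 0.15 1.39] turn ry 0.19
```

View pics/wrist13.png

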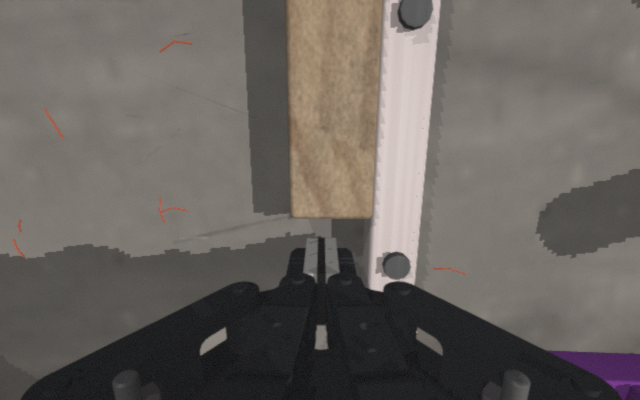

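The wrist view shows the batten's side meeting the fence along its length, at columns 372–378, with no gap. Its end is at row 217.

Emit:
{"method": "apply_moves", "body": {
  "moves": [
    [[0, 0.1, 0.3, 0, 0.2, 0], [0, 0, 0.3, 0, 0, 0], [0, 0, 0.3, 0, 0, 0], [0, 0, 0.2, 0, 0, 0], [0, 0, 0.1, 0, 0, 0], [0, 0, 0, 0, 0, 0]]
  ]
}}

```text
time_s: 21.23
tool_pos: [568.6, -186.6, 30.3]
orientation: [[0.992, -0.0, 0.124], [-0.124, 0.0, 0.992], [-0.0, -1.0, 0.0]]
wrist_force: [0.5, 0.3, 0.4]
opening: 0.001
```

Emit:
{"method": "apply_moves", "body": {
  "moves": [
    [[0, 0, 0.1, 0, 0, 0], [0, 0, 0, 0, 0, 0]]
  ]
}}

```text
time_s: 21.4
tool_pos: [568.7, -185.8, 30.3]
orientation: [[0.992, -0.0, 0.124], [-0.124, 0.0, 0.992], [-0.0, -1.0, 0.0]]
wrist_force: [1.3, 0.4, -0.1]
opening: -0.0
```

Emit:
{"method": "apply_moves", "body": {
  "moves": [
    [[0, 0, 0.1, 0, 0, 0], [0, 0, 0, 0, 0, 0]]
  ]
}}

```text
time_s: 21.57
tool_pos: [568.8, -184.9, 30.3]
orientation: [[0.992, -0.0, 0.124], [-0.124, -0.0, 0.992], [-0.0, -1.0, -0.0]]
wrist_force: [-0.8, -0.2, 0.2]
opening: -0.002
```

Emit:
{"method": "apply_moves", "body": {
  "moves": [
    [[0, 0, 0.1, 0, 0, 0], [0, 0, 0, 0, 0, 0]]
  ]
}}

```text
time_s: 21.73
tool_pos: [568.9, -184.8, 30.3]
orientation: [[0.992, 0.0, 0.124], [-0.124, -0.001, 0.992], [0.0, -1.0, -0.001]]
wrist_force: [-3.6, -11.2, -1.2]
opening: -0.001
```

Emit:
{"method": "apply_moves", "body": {
  "moves": [
    [[0, 0, 0.05, 0, 0, 0], [0, 0, 0, 0, 0, 0]]
  ]
}}

```text
time_s: 21.9
tool_pos: [568.8, -184.8, 30.4]
orientation: [[0.992, 0.0, 0.124], [-0.124, -0.001, 0.992], [0.0, -1.0, -0.001]]
wrist_force: [-5.3, -15.6, -1.2]
opening: -0.001
```

Emit:
{"method": "apply_moves", "body": {
  "moves": [
    [[0, 0, -0.3, 0, 0, 0], [0, 0, -1.5, 0, 0, 0], [0, 0, -2, 0, 0, 0], [0, -3.5, 0, 0, 0, 0], [0, -3.5, 0, 0, 0, 0], [0, -3.5, 0, 0, 0, 0], [0, -3.5, 0, 0, 0, 0], [-2, -3.5, 0, 0, 0, 0]]
  ]
}}

```text
time_s: 22.57
tool_pos: [546.6, -220.1, 207.3]
orientation: [[0.992, 0.003, 0.124], [-0.124, -0.001, 0.992], [0.003, -1.0, -0.001]]
wrist_force: [-0.7, 0.4, 0.5]
opening: -0.001
```

Emit:
{"method": "apply_moves", "body": {
  "moves": [
    [[-1, 0, 3.8, 0, 0, 0], [-1, 0, 3.8, 0, 0, 0], [0, 0, 3.8, 0, 0, 0], [0, 0, 3.8, 0, 0, 0], [0, 0, 3.8, 0, 0, 0], [0, 0, 3.8, 0, 0, 0], [0, 0, 3.8, 0, 0, 0], [0, 0, 3.8, 0, 0, 0]]
  ]
}}

```text
time_s: 23.23
tool_pos: [562.5, 86.7, 205.5]
orientation: [[0.992, 0.0, 0.124], [-0.124, 0.0, 0.992], [0.0, -1.0, 0.0]]
wrist_force: [1.3, -0.0, 0.7]
opening: 0.001
```

Emit:
{"method": "apply_moves", "body": {
  "moves": [
    [[0, 0, 3.8, 0, 0, 0], [0, 0, 3.8, 0, 0, 0], [0, 0, 3.8, 0, 0, 0], [0, 0, 3.8, 0, 0, 0], [0, 0, 3.8, 0, 0, 0], [0, 0, 3.8, 0, 0, 0], [0, 0, 3.8, 0, 0, 0], [0, 0, 3.8, 0, 0, 0]]
  ]
}}

```text
time_s: 23.9
tool_pos: [600.5, 388.4, 205.3]
orientation: [[0.992, -0.0, 0.124], [-0.124, 0.0, 0.992], [-0.0, -1.0, 0.0]]
wrist_force: [0.9, -0.6, -0.1]
opening: 0.002
```

Run:
```python
from h import *
d=get_image("top");im=d["image"][:,:,::-1]
cv2.imwrite("pics/top14f.png",im)
cv2.imwrite("pics/top14.png",cv2.resize(im[165:245,285:400],None,fx=6,fy=6,interpolation=cv2.INTER_CUBIC))
H=hsv(d)
w=cv2.inRange(H,(8,60,90),(25,255,255));c=big(w,(308,180,400,222))
P=toF(ray(d,c[:,0],26)).astype(np.float32);R=cv2.minAreaRect(P);print(R);print(cv2.boxPoints(R))
d=get_image("scene");cv2.imwrite("pics/scene14.png",d["image"][:,:,::-1])
print(state()["tool_pos"],state()["time_s"])
```

```text
((-19.197187423706055, -83.21488189697266), (165.67820739746094, 35.22471618652344), 89.91787719726562)
[[ -36.92826    -166.02866   ]
 [  -1.7035809  -166.07915   ]
 [  -1.466114     -0.4011078 ]
 [ -36.690796     -0.35061646]]
[600.6656317  391.8433962  205.06463499] 24.0
```

View pics/top14.png

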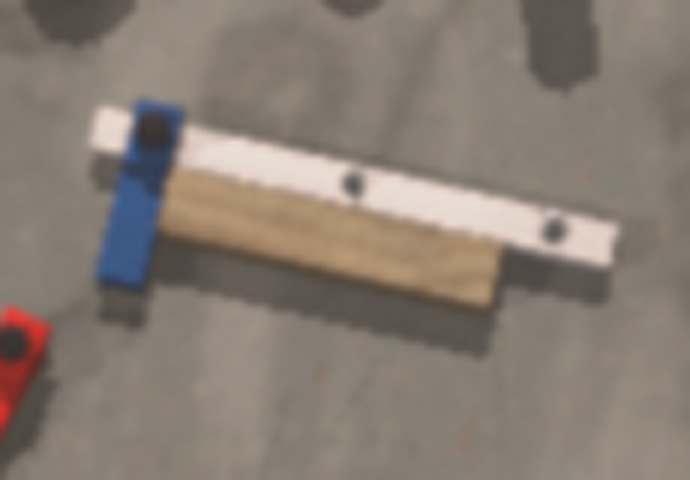

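View pics/scene14.png

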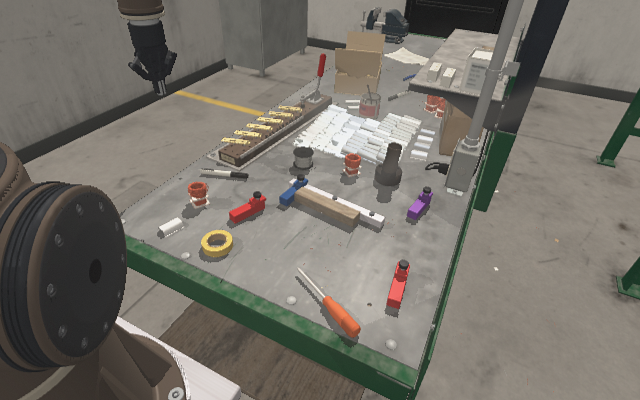

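The batten sits flush in the corner, parallel to the fence within 0.1°. The other things are where they were, and the arm is clear. Handing in.

```bash
python3 -c "
from rig import close_job
print(close_job())"
```

```text
the job is handed in; nothing more can be done
None
```

The batten now lies with its long side against the fence and its end against the blue stop. I handed the job in at about 24 s. I only slid the batten: a two-finger push square to the fence, a closed-finger push on its end, a second side push, then a light re-tap on the end.

- **End against the stop:** both end pushes met the stop at the same TCP position (y = -184.8). The first reached about 19 N and the re-tap about 16 N.
- **Side against the fence:** the side push met the fence at about 10 N with almost no twist, so both fingers shared the load. The wrist and scene views showed no gap.
- **Final top view:** the batten is parallel to the fence within 0.1°. Its end measures 0.4 mm from the stop plane.
- **One disagreement:** the top view puts the batten's side about 1.5 mm off the fence face and its centre about 2 mm off ideal. That is within the 2 mm calibration and one pixel, and the contact force and the wrist and scene views contradict a gap. I took it as measurement error.
- **Bystanders:** by eye in the final scene view, the other things on the bench had not moved. I did not measure them.

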